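# Thread the bent locking hook through the clamp-track eye

## Task

Lock the clamp track: take the bent steel hook by its wooden block, feel out where the ring stands along the track, and thread the hook through it from the robot's side, following the bend, until the collar is fully home against the ring. Press the collar on with about 10 N for a second (never put more than 20 N on track or ring), then let go, leaving the hook home and upright on the bench. Leave the other things alone.

Things in the scene. Friction and masses are not known exactly. Their poses are not given: they have to be found in the camera images.
- track: Dark steel clamp track fixed flat on the bench, 40 (x) x 180 (y) x 12 (z) mm, origin at the centre of its underside; y runs along its slot, x points away from the robot along the axis of the ring's hole. A steel nut (32 x 34 mm, top 17 mm above the bench) clamped on the slot carries the upright steel ring. Nut and ring are rigid: they neither slide nor turn when pushed lightly.
- ring_nominal (a point): Middle of the track, 34.5 mm above the bench, axes as the track's; NOT the ring itself. The ring's centre is at this x and z but anywhere from y = -10 to +10 mm of this point, not measured: feel its side, or look. The ring has flat faces: hole 13 mm wide, 37 mm over the outside, 12 mm thick along x.
- hook: Loose bent hook, 0.22 to 0.37 kg, standing on its wooden block; origin under the block's centre, x along the shank to the bend, z up. A round 9 mm steel shank runs along +x, 34 mm above the bench; a collar (disc 24 mm wide, 6 mm thick) on it has its front face at x = 51 mm. Fully home, the collar rests on the ring's robot-side face, shank along the track's +x, bend curling to the track's +y.
- hook_grip (a point): Centre of the hook's wooden block, 32 (x) x 20 (y, the grip width) mm, 56 mm tall with its steel foot plate (40 x 44 x 6 mm) below, half-way up (28 mm above the bench); axes as the hook's. Fully home, the block stands on the bench 57 mm on the robot's side of the ring.
- hook_neck (a point): Point on the bar's centre line where the bend begins (hook x = 57, y = 0, z = 34 mm), 6 mm ahead of the collar's face; in the ring's mid-plane when home. From here the 9 mm bar bends level, towards the hook's +y, in an arc of radius 45 mm about hook x = 57, y = 45 mm, through 80 degrees.
- hook_mid (a point): point on the bar's centre line half-way round the bend (hook x = 85.9, y = 10.5, z = 34 mm)
- hook_tip (a point): end of the bar's centre line (hook x = 101.3, y = 37.2, z = 34 mm); the bar is cut off square here
- mallet: bystander: wooden mason's mallet standing on its head, 72 mm wide, 195 mm tall, origin under its centre
- brush: bystander: bench brush lying on the bench
- offcut: bystander: marble offcut 90 x 60 x 30 mm, origin at the centre of its underside
- tin: bystander: tin 60 mm wide, 90 mm tall, origin at the centre of its underside

How it is judged (in metres and radians):
On the way, in this order (a step that is already met when the one before it is completed fails the run):
1. the bend is half-way through the ring (x of hook_mid in the frame of track between -0.006 and 0.006 m and y of hook_mid in the frame of track between -0.0125 and 0.0125 m and z of hook_mid in the frame of track between 0.028 and 0.041 m and x of hook_tip in the frame of track above 0.01 m), for 0.02 s.
2. the collar is pressed home against the ring with more than 6 N for 0.3 s (x of hook_neck in the frame of track above -0.004 m and y of hook_neck in the frame of track between -0.0125 and 0.0125 m and contact force between hook and track above 6 N), for 0.3 s.
At the end, for the whole second after the job is handed in: The hook stands upright (0.08 rad) and at rest on its block, its bar through the ring: neck within 4 mm of the ring's mid-plane (collar home), within 12.5 mm of the track's middle sideways, 30 to 38 mm high (only possible inside the hole), tip over 30 mm beyond the ring (x of hook_neck in the frame of track between -0.004 and 0.004 m and y of hook_neck in the frame of track between -0.0125 and 0.0125 m and z of hook_neck in the frame of track between 0.03 and 0.038 m and x of hook_tip in the frame of track above 0.03 m and angle between hook's own z axis and vertical below 0.08 rad and linear speed of hook below 0.01 m/s); the robot touches nothing.
It fails at once if the hook is pushed against the track or its eye with more than 20 N (contact force between hook and track above 20 N).
It fails at once if the gripper or arm is pushed against the track or its eye with more than 20 N (contact force between the arm and track above 20 N).
It fails at once if the fingers are pushed against the track or its eye with more than 20 N (contact force between the fingers and track above 20 N).
It fails at once if a bystander is moved by more than 30 mm (distance of any of mallet, brush, offcut, tin from where it was at the start of the episode above 0.03 m).
It also fails if it takes over 69 s, if anything falls off the work surface, if the arm or the gripper's body presses on something with over 40 N, if the wrist force passes 120 N, or if a joint passes its speed limit or range.

## Robot

A 6-joint arm with a two-finger parallel gripper is mounted at the origin on the work surface. World frame = base frame: x ahead of the robot, y to its left, z up, the work surface at z = 0. Lengths are in mm, angles in degrees, forces in N, time in s.
With the tool pointing down it reaches from about 300 to 850 mm from the base axis. Payload 4.2 kg.
Tool frame: the origin (TCP) lies at the very end of the fingers, on their centre line; the grasp point (between the pads) lies 19 mm behind it (env.grasp_offset is the distance from the TCP to the grasp point, in mm); z points along the fingers, y is the line along which they close (so a half turn about z gives the same grasp; the last joint's range is limited). The gripper opens to 91 mm and grips with 3 to 60 N. Pads are 32 mm wide; open, the fingers measure 118 mm over their backs; the gripper's body (76 mm by 178 mm) begins 60 mm behind the grasp point.
Start: joints at [-68.297, 18.312, 89.639, -0, 72.044, -1.146], TCP at [223.284, -529.894, 213.976] pointing down, gripper open.
Joint ranges: [-177.97, 177.97], [-48.28, 115.42], [12.27, 149.76], [-77.06, 257.06], [2.81, 150.46], [-146.56, 146.56]. Speed limits (degrees/s): [147.25, 147.25, 180, 180, 180, 180].

## Interface

Orientations are given as [roll, pitch, yaw] about the fixed x, y, z axes, in that order (R = Rz(yaw) Ry(pitch) Rx(roll)).
In Python, from workcell import env gives the robot as it stands. The module is installed in compiled form; this text tells all that it offers.
- The arm moves only by the tool send_rows, never from a script. Its argument "motion" is a list of rows, each an object of numbers: "tx", "ty", "tz": the shift along the tool's x, y, z in units of 500 mm (1.0 is 500 mm); "rx", "ry", "rz": the turn, a rotation vector about the tool's x, y, z in units of 30 degrees (1.0 is 30 degrees); "gripper": the closure, from -1 (fully open) to 1 (shut). In form: [{"tx": .., "ty": .., "tz": .., "rx": .., "ry": .., "rz": .., "gripper": ..}, ...]. A call has 1 to 12 rows; each row shifts and turns the commanded pose from where the row before left it, along the tool's axes as they then stand; what a row does not reach is not made up. A row lasts 1/8 s, in which the tool goes at most 62.5 mm and 10.7 degrees, less where a joint would pass 70% of its speed; a pose out of reach is approached as far as the arm can. A call with a number of a shift or a turn outside -1 to 1 is refused whole. A call with a gripper value outside its range is refused whole. The fingers move at their own pace and stop on an object; "grip_force" is the grip in N (left out, the last holds). Time passes only in rows, so rows that do not move let the fingers close. It gives the time, the measured TCP pose, the force, the opening and the grip force at its end, in the units of the state.
- env.state(): the state, without advancing time (a new reading comes with each control period).
- env.grab_frame(name): name is "scene" or "top" or "wrist"; returns a dict with "frame" (420x560x3 uint8, red, green, blue), "vertical_fov" (degrees; the focal length in pixels is half the picture's height over the tangent of half this angle, whatever the lens; pixels are square), "cx", "cy" (the principal point, pixels), "rvec" (rotation vector, rad) and "tvec" (3), from world to camera coordinates, as OpenCV has them; the wrist camera has in their place "T_tool_cam" (4x4, takes a point from camera to tool coordinates, whose origin is the TCP and whose axes are the flange's). Camera axes: x right, y down, z forward; pixel columns grow to the right and rows downward; lengths in mm; the calibration is good to about 2 mm. A picture is of the moment at which its call begins: read the wrist's pose just before it. There is no depth.
- env.job_done(): hands the job in; it is judged then, once.
The state is a dict: "time_s": time; "qpos": joint angles; "qvel": joint speeds; "effort": joint torques, N m; "ee_pos": TCP position; "ee_rot": TCP orientation; "force": force on the tool from outside, world axes, zero at the start; "torque": the same for the moment, N m; "gripper_width": finger opening in mm; "gripper_force": force on a finger pad.
Only numpy, scipy, OpenCV 4.12 (cv2) and the standard library are available. Lean on these libraries where they do the work, as an engineer would, in place of code of your own. Each camera call takes 0.05 s, during which the arm holds its last target. There are 200 camera calls.

## Working session

There is one attempt and no reset: what is moved stays moved. The work goes in short steps, Python scripts to look and compute and a tool call to move; the robot and the scene stay as the last step left them, time stands still between calls to the robot, and variables do not carry over. Pictures are saved under pics/ and viewed, at most 10 in all, crops included, and the job is handed in when it is done.

Besides the shell and the picture viewer there is one more tool, called after "Request:" as name(argument=value, ...), one argument or row to a line, values as JSON. send_rows: Moves the arm, as the interface text tells. Shifts and turns lie within -1 to 1; 1 stands for 500 mm of shift or 30 degrees of turn. Its arguments: {"type":"object","properties":{"motion":{"type":"array"},"grip_force":{"type":"number"}},"required":["motion"]}

```bash
mkdir -p pics
cat > h.py <<'E'
import numpy as np, cv2
from workcell import env
from scipy.spatial.transform import Rotation as R
def grab(n):
    s=env.state(); f=env.grab_frame(n); im=f["frame"]; h=im.shape[0]
    F=h/2/np.tan(np.radians(f["vertical_fov"])/2)
    K=np.array([[F,0,f["cx"]],[0,F,f["cy"]],[0,0,1]])
    if "rvec" in f:
        Rc=R.from_rotvec(np.ravel(f["rvec"])).as_matrix(); t=np.ravel(f["tvec"])
        Rw=Rc.T; o=-Rc.T@t
    else:
        T=np.array(f["T_tool_cam"]); Rt=R.from_euler('xyz',s["ee_rot"],degrees=True).as_matrix()
        Rw=Rt@T[:3,:3]; o=Rt@T[:3,3]+np.array(s["ee_pos"])
    np.savez(n+'.npz',K=K,Rw=Rw,o=o)
    return cv2.cvtColor(im,cv2.COLOR_RGB2BGR)
def px2w(n,u,v,z):
    c=np.load(n+'.npz'); d=c['Rw']@np.linalg.solve(c['K'],[u,v,1]); o=c['o']
    return o+d*(z-o[2])/d[2]
def w2px(n,p):
    c=np.load(n+'.npz'); q=c['K']@(c['Rw'].T@(np.array(p,float)-c['o'])); return q[:2]/q[2]
E
python3 - <<'E'
from h import *
print(env.state())
for n in ("scene","top"):
    cv2.imwrite(f"pics/{n}0.png",cv2.resize(grab(n),(800,600),interpolation=cv2.INTER_CUBIC))
E
```

```text
{'time_s': 0.0, 'qpos': array([-6.82988101e+01,  1.83515410e+01,  8.97058317e+01, -7.92831215e-05,
        7.20454437e+01, -1.14595279e+00]), 'qvel': array([ 0.0207191 ,  0.05783555,  0.00220105,  0.05220942,  0.11866037,
       -0.02290511]), 'effort': array([-1.84327262e-03, -4.12468743e+01, -2.31974906e+01,  7.23234541e-02,
        4.54866921e-02, -1.40999095e-04]), 'ee_pos': array([ 223.06848454, -529.41291248,  213.12519469]), 'ee_rot': array([-1.79897203e+02, -1.98089290e-03,  2.28471655e+01]), 'force': array([ 0.83538009, -0.36764045,  0.11840253]), 'torque': array([-0.01241243,  0.01773517, -0.04381793]), 'gripper_force': 0.0, 'gripper_width': 91.21328200918614}
```

View pics/top0.png

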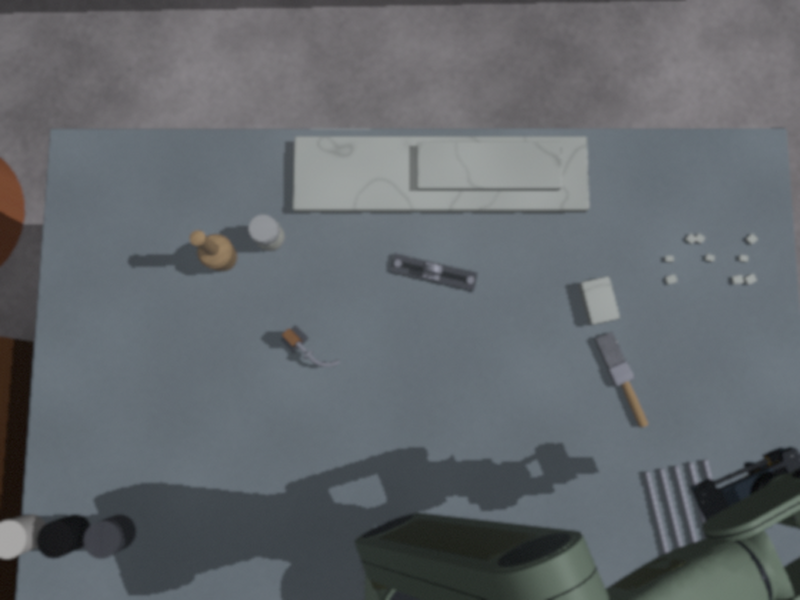

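View pics/scene0.png

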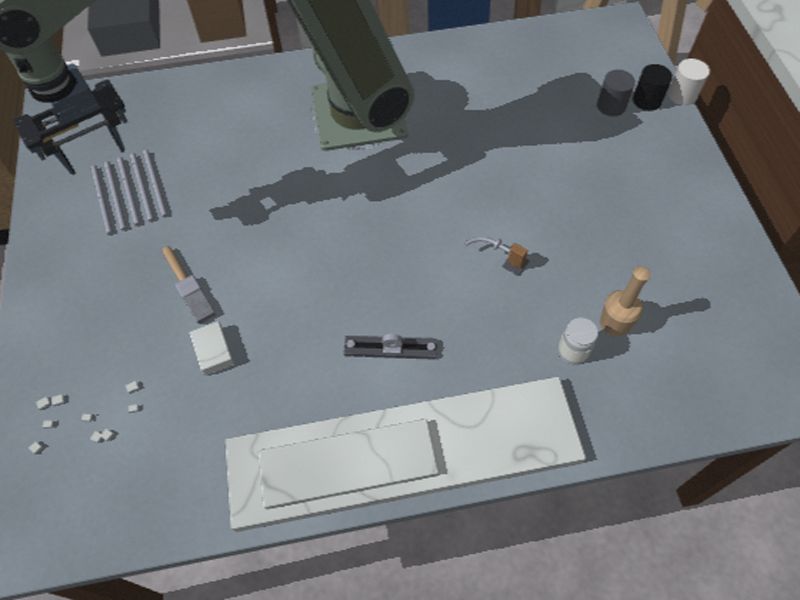

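Top view: hook block is at about (291,338) with the bar going right and down to its tip at about (338,361). The track runs from (393,261) to (476,281), with the nut and ring near (433,270).

Run:
```python
from h import *
P=lambda u,v,z:print((u,v),px2w("top",u*.7,v*.7,z).round(1))
P(291,336,56);P(304,350,34);P(338,361,34)
P(397,262,12);P(472,280,12);P(433,269,17);P(433,268,50);P(215,252,80);P(265,225,90)
f=env.grab_frame("wrist");print(f["T_tool_cam"],f["vertical_fov"],f["cx"],f["cy"])
```

```text
(291, 336) [488.6 252.2  56. ]
(304, 350) [462.  228.7  34. ]
(338, 361) [439.9 159.2  34. ]
(397, 262) [648.3  40.7  12. ]
(472, 280) [ 610.2 -116.    12. ]
(433, 269) [632.6 -34.5  17. ]
(433, 268) [628.6 -33.5  50. ]
(215, 252) [655.4 405.1  80. ]
(265, 225) [708.5 304.1  90. ]
[[ 7.10863704e-04 -9.71850275e-01 -2.35598255e-01  6.60502688e+01]
 [ 9.99999502e-01  8.56041436e-04 -5.13928917e-04 -1.57251336e-01]
 [ 7.01143827e-04 -2.35597772e-01  9.71850399e-01 -1.71498578e+02]
 [ 0.00000000e+00  0.00000000e+00  0.00000000e+00  1.00000000e+00]] 68.68034675960848 283.57286722825626 207.01746980617696
```

Request:
send_rows(
  motion=[
    {"tx": 0.073, "ty": -0.0824},
    {"tx": 0.073, "ty": -0.0824},
    {"tx": 0.073, "ty": -0.0824},
    {"tx": 0.073, "ty": -0.0824},
    {"tx": 0.073, "ty": -0.0824},
    {"tx": 0.073, "ty": -0.0824},
    {"tx": 0.073, "ty": -0.0824},
    {"tx": 0.073, "ty": -0.0824},
    {"tx": 0.073, "ty": -0.0824},
    {"tx": 0.073, "ty": -0.0824},
    {"tx": 0.073, "ty": -0.0824},
    {"tx": 0.073, "ty": -0.0824},
  ],
)

```text
invalid input at $.motion[0]: expected keys tx, ty, tz, rx, ry, rz, gripper
```

Request:
send_rows(
  motion=[
    {"tx": 0.073, "ty": -0.0824, "tz": 0.04},
    {"tx": 0.073, "ty": -0.0824, "tz": 0.04},
    {"tx": 0.073, "ty": -0.0824, "tz": 0.04},
    {"rz": -0.32},
    {"rz": -0.32},
    {"rz": 0},
    {"rz": 0},
  ],
)

```text
invalid input at $.motion[0]: expected keys tx, ty, tz, rx, ry, rz, gripper
```

Run:
```python
from h import *
cv2.imwrite("pics/w1.png",cv2.resize(grab("wrist"),(800,600),interpolation=cv2.INTER_CUBIC))
s=env.state();print(s["ee_pos"],s["ee_rot"],s["time_s"])
```

```text
[ 223.14951663 -529.6088596   213.46214445] [-1.79940904e+02  4.21081962e-04  2.28494332e+01] 0.2
```

View pics/w1.png

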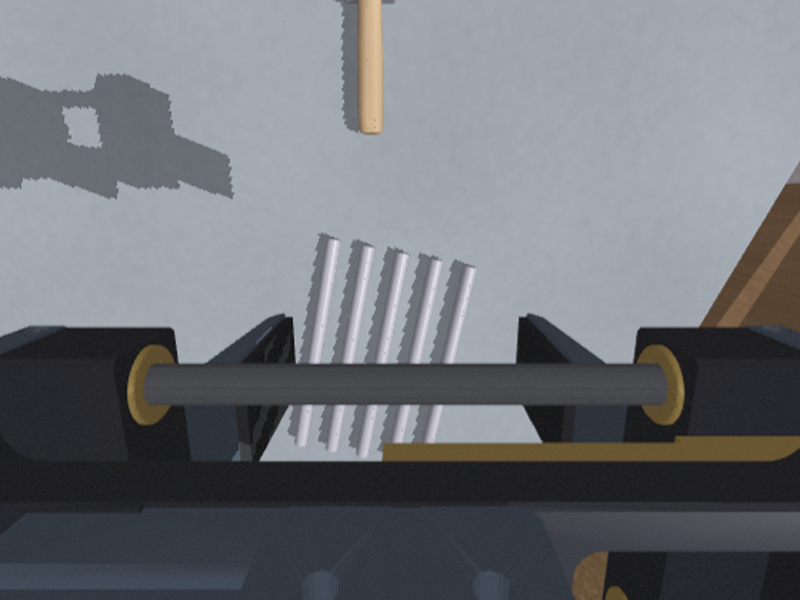

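Request:
send_rows(
  motion=[
    {"tx": 0.104, "ty": -0.0469, "tz": 0, "rx": 0, "ry": 0, "rz": 0, "gripper": -1},
    {"tx": 0.104, "ty": -0.0469, "tz": 0, "rx": 0, "ry": 0, "rz": 0, "gripper": -1},
    {"tx": 0.104, "ty": -0.0469, "tz": 0, "rx": 0, "ry": 0, "rz": 0, "gripper": -1},
    {"tx": 0.104, "ty": -0.0469, "tz": 0, "rx": 0, "ry": 0, "rz": 0, "gripper": -1},
    {"tx": 0.104, "ty": -0.0469, "tz": 0, "rx": 0, "ry": 0, "rz": 0, "gripper": -1},
    {"tx": 0.104, "ty": -0.0469, "tz": 0, "rx": 0, "ry": 0, "rz": 0, "gripper": -1},
    {"tx": 0.104, "ty": -0.0469, "tz": 0, "rx": 0, "ry": 0, "rz": 0, "gripper": -1},
    {"tx": 0.104, "ty": -0.0469, "tz": 0, "rx": 0, "ry": 0, "rz": 0, "gripper": -1},
    {"tx": 0.104, "ty": -0.0469, "tz": 0, "rx": 0, "ry": 0, "rz": 0, "gripper": -1},
    {"tx": 0.104, "ty": -0.0469, "tz": 0, "rx": 0, "ry": 0, "rz": 0, "gripper": -1},
  ],
)

```text
time_s: 1.45
ee_pos: [612.5, -110.4, 213.8]
ee_rot: [180.0, 0.0, 22.9]
force: [-0.5, -0.3, -0.6]
gripper_width: 91.4
gripper_force: 0.0
```

Request:
send_rows(
  motion=[
    {"tx": 0, "ty": 0, "tz": 0.0213, "rx": 0, "ry": 0, "rz": -0.298, "gripper": -1},
    {"tx": 0, "ty": 0, "tz": 0.0213, "rx": 0, "ry": 0, "rz": -0.298, "gripper": -1},
    {"tx": 0, "ty": 0, "tz": 0.0213, "rx": 0, "ry": 0, "rz": -0.298, "gripper": -1},
    {"tx": 0, "ty": 0, "tz": 0.0213, "rx": 0, "ry": 0, "rz": -0.298, "gripper": -1},
    {"tx": 0, "ty": 0, "tz": 0.0213, "rx": 0, "ry": 0, "rz": -0.298, "gripper": -1},
    {"tx": 0, "ty": 0, "tz": 0.0213, "rx": 0, "ry": 0, "rz": -0.298, "gripper": -1},
    {"tx": 0, "ty": 0, "tz": 0, "rx": 0, "ry": 0, "rz": 0, "gripper": -1},
    {"tx": 0, "ty": 0, "tz": 0, "rx": 0, "ry": 0, "rz": 0, "gripper": -1},
  ],
)

```text
time_s: 2.45
ee_pos: [611.6, -111.9, 150.4]
ee_rot: [180.0, 0.0, 76.4]
force: [0.3, 0.5, -0.4]
gripper_width: 90.8
gripper_force: 0.0
```

Run:
```python
from h import *
cv2.imwrite("pics/w2.png",cv2.resize(grab("wrist"),(800,600),interpolation=cv2.INTER_CUBIC))
import shutil;shutil.copy("wrist.npz","ringview.npz")
s=env.state();print(s["ee_pos"],s["ee_rot"],s["time_s"])
```

```text
[ 611.76320073 -111.94399075  150.54027915] [1.79946853e+02 1.58900485e-03 7.63882344e+01] 2.5
```

View pics/w2.png

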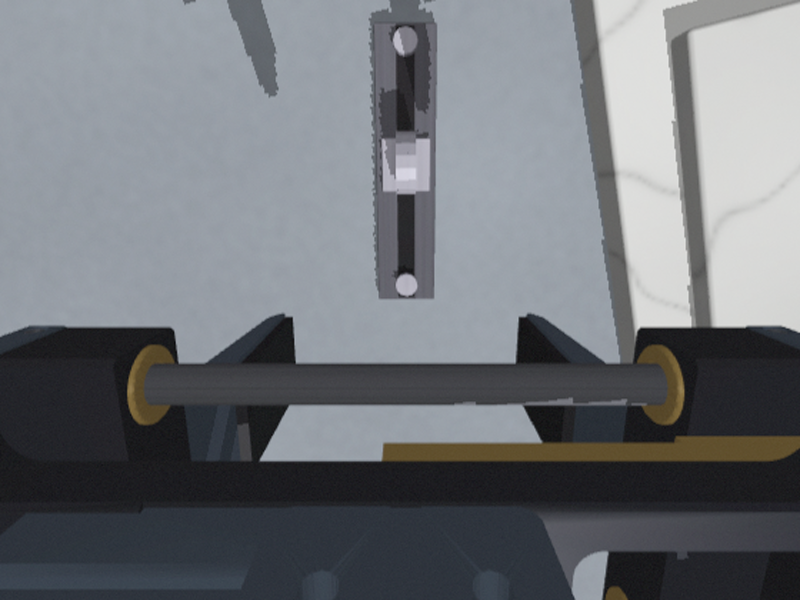

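The track's top corners are at (372,23), (437,23), (379,298) and (434,298). The nut spans (381–430, 138–192), and the ring on it spans (394–417, 131–182).

Run:
```python
from h import *
P=lambda u,v,z:px2w("ringview",u*.7,v*.7,z)[:2]
c=[P(*q,12) for q in ((372,23),(437,23),(379,298),(434,298))]
a=(c[0]+c[1])/2;b=(c[2]+c[3])/2;m=(a+b)/2;y=(a-b)/np.linalg.norm(a-b);x=np.array([y[1],-y[0]])
print("len",np.linalg.norm(a-b),np.linalg.norm(c[0]-c[1]),np.linalg.norm(c[2]-c[3]),"centre",m,"yaw x",np.degrees(np.arctan2(x[1],x[0])))
for q in ((381,138,17),(430,138,17),(381,192,17),(430,192,17),(406,131,34.5),(406,182,34.5),(394,170,50),(417,170,50)):
    d=P(*q)-m;print(q,(d@x).round(1),(d@y).round(1))
c=cv2.imread("pics/w2.png")[100:220,340:470];cv2.imwrite("pics/w2c.png",cv2.resize(c,None,fx=5,fy=5,interpolation=cv2.INTER_CUBIC)[:600])
```

```text
len 178.80966650746535 41.0265537392737 39.981051861289025 centre [630.49594498 -35.30879861] yaw x -13.149134115303125
(381, 138, 17) -16.0 20.3
(430, 138, 17) 16.2 20.0
(381, 192, 17) -16.7 -14.3
(430, 192, 17) 16.4 -14.5
(406, 131, 34.5) 0.4 22.4
(406, 182, 34.5) 0.2 -8.1
(394, 170, 50) -7.0 -1.4
(417, 170, 50) 6.7 -1.5
```

View pics/w2c.png

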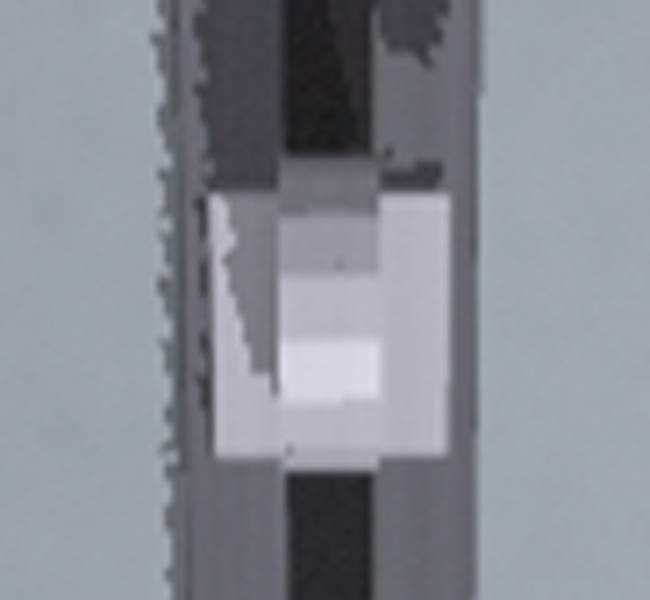

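The nut spans y -14.4 to +20.2, so the ring sits near y = +3 in the track frame. Next I'll look at the hook from close by.

Request:
send_rows(
  motion=[
    {"tx": 0.0692, "ty": -0.0749, "tz": 0, "rx": 0, "ry": 0, "rz": 0, "gripper": -1},
    {"tx": 0.0692, "ty": -0.0749, "tz": 0, "rx": 0, "ry": 0, "rz": 0, "gripper": -1},
    {"tx": 0.0692, "ty": -0.0749, "tz": 0, "rx": 0, "ry": 0, "rz": 0, "gripper": -1},
    {"tx": 0.0692, "ty": -0.0749, "tz": 0, "rx": 0, "ry": 0, "rz": 0, "gripper": -1},
    {"tx": 0.0692, "ty": -0.0749, "tz": 0, "rx": 0, "ry": 0, "rz": 0, "gripper": -1},
    {"tx": 0.0692, "ty": -0.0749, "tz": 0, "rx": 0, "ry": 0, "rz": 0, "gripper": -1},
    {"tx": 0.0692, "ty": -0.0749, "tz": 0, "rx": 0, "ry": 0, "rz": 0, "gripper": -1},
    {"tx": 0, "ty": 0, "tz": 0, "rx": 0, "ry": 0, "rz": 0.287, "gripper": -1},
    {"tx": 0, "ty": 0, "tz": 0, "rx": 0, "ry": 0, "rz": 0.287, "gripper": -1},
    {"tx": 0, "ty": 0, "tz": 0, "rx": 0, "ry": 0, "rz": 0.287, "gripper": -1},
    {"tx": 0, "ty": 0, "tz": 0, "rx": 0, "ry": 0, "rz": 0.287, "gripper": -1},
    {"tx": 0, "ty": 0, "tz": 0, "rx": 0, "ry": 0, "rz": 0, "gripper": -1},
  ],
)

```text
time_s: 4.0
ee_pos: [413.4, 185.0, 150.6]
ee_rot: [180.0, -0.1, 42.1]
force: [0.2, -0.0, 0.2]
gripper_width: 91.3
gripper_force: 0.0
```

Run:
```python
from h import *
cv2.imwrite("pics/w3.png",cv2.resize(grab("wrist"),(800,600),interpolation=cv2.INTER_CUBIC))
s=env.state();print(s["ee_pos"],s["ee_rot"],s["time_s"])
```

```text
[413.36653537 184.97524498 150.49842988] [ 1.79976013e+02 -5.35186711e-02  4.21534962e+01] 4.05
```

View pics/w3.png

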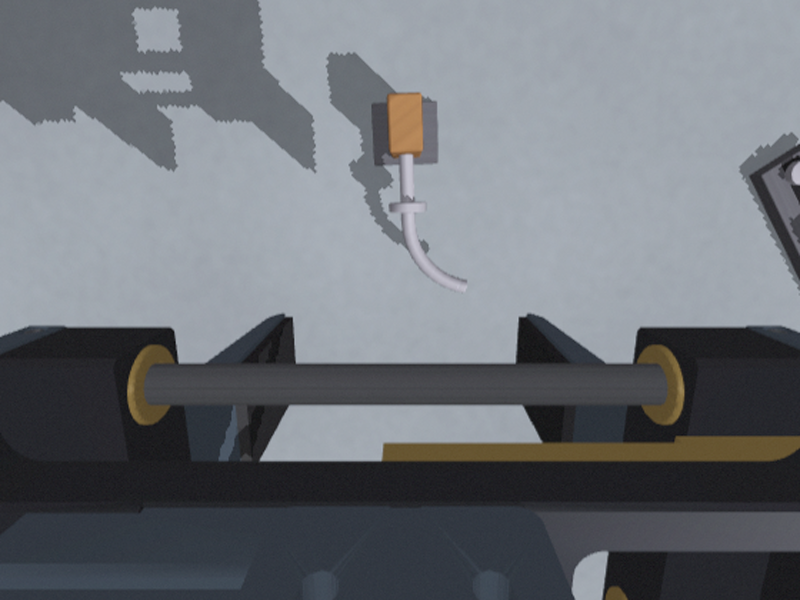

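The block top's corners are at (387,93), (422,93), (390,155) and (423,153). The collar is at (408,207) and the bar's end at (466,286). The foot plate spans (374–438, 102–164).

Run:
```python
from h import *
P=lambda u,v,z:px2w("wrist",u*.7,v*.7,z)[:2]
c=[P(*q,56) for q in ((387,93),(422,93),(390,155),(423,153))]
print("block",sum(c)/4,np.linalg.norm(c[0]-c[1]),np.linalg.norm(c[0]-c[2]))
f=[P(*q,6) for q in ((374,103),(437,101),(375,165),(438,162))]
print("plate",sum(f)/4,np.linalg.norm(f[0]-f[1]),np.linalg.norm(f[0]-f[2]))
o=(sum(c)/4+sum(f)/4)/2
for n,q,a in (("collar",(408,208),(48,0)),("tip",(466,286),(101.3,37.2)),("shank",(406,175),(28,0))):
    p=P(*q,34)-o;print(n,np.linalg.norm(p),np.hypot(*a),"yaw",np.degrees(np.arctan2(p[1],p[0])-np.arctan2(a[1],a[0])))
s=env.state();print(s["ee_pos"],s["ee_rot"])
y=np.radians(s["ee_rot"][2]);d=o-np.array(s["ee_pos"][:2])
print(o,"tool dx,dy",d@[np.cos(y),np.sin(y)],d@[np.sin(y),-np.cos(y)])
```

```text
block [489.38396216 253.70881477] 19.63472570102956 33.24230830512235
plate [490.32656118 254.07282856] 42.18797940708099 39.85087264953482
collar 48.34046092793682 48.0 yaw -136.14338362604167
tip 107.60701423824402 107.91445686283187 yaw -135.93588041499692
shank 27.81918685336321 28.0 yaw -137.54944734302146
[413.36653537 184.97524498 150.49842988] [ 1.79976013e+02 -5.35186711e-02  4.21534962e+01]
[489.85526167 253.89082167] tool dx,dy 102.95544253506026 0.24251325909077862
```

Request:
send_rows(
  motion=[
    {"tx": 0.103, "ty": 0.0005, "tz": 0, "rx": 0, "ry": 0, "rz": 0, "gripper": -1},
    {"tx": 0.103, "ty": 0, "tz": 0, "rx": 0, "ry": 0, "rz": 0, "gripper": -1},
    {"tx": 0, "ty": 0, "tz": 0.08, "rx": 0, "ry": 0, "rz": -0.057, "gripper": -1},
    {"tx": 0, "ty": 0, "tz": 0.08, "rx": 0, "ry": 0, "rz": 0, "gripper": -1},
    {"tx": 0, "ty": 0, "tz": 0.08, "rx": 0, "ry": 0, "rz": 0, "gripper": -1},
    {"tx": 0, "ty": 0, "tz": 0.038, "rx": 0, "ry": 0, "rz": 0, "gripper": -1},
    {"tx": 0, "ty": 0, "tz": 0, "rx": 0, "ry": 0, "rz": 0, "gripper": -1},
    {"tx": 0, "ty": 0, "tz": 0, "rx": 0, "ry": 0, "rz": 0, "gripper": 1},
    {"tx": 0, "ty": 0, "tz": 0, "rx": 0, "ry": 0, "rz": 0, "gripper": 1},
    {"tx": 0, "ty": 0, "tz": 0, "rx": 0, "ry": 0, "rz": 0, "gripper": 1},
    {"tx": 0, "ty": 0, "tz": 0, "rx": 0, "ry": 0, "rz": 0, "gripper": 1},
    {"tx": 0, "ty": 0, "tz": 0, "rx": 0, "ry": 0, "rz": 0, "gripper": 1},
  ],
  grip_force=40,
)

```text
time_s: 5.55
ee_pos: [489.8, 253.7, 11.2]
ee_rot: [180.0, -0.0, 43.8]
force: [-0.9, -0.7, -0.6]
gripper_width: 44.0
gripper_force: 0.0
```

Request:
send_rows(
  motion=[
    {"tx": 0, "ty": 0, "tz": 0, "rx": 0, "ry": 0, "rz": 0, "gripper": 1},
    {"tx": 0, "ty": 0, "tz": 0, "rx": 0, "ry": 0, "rz": 0, "gripper": 1},
    {"tx": 0, "ty": 0, "tz": 0, "rx": 0, "ry": 0, "rz": 0, "gripper": 1},
    {"tx": 0, "ty": 0, "tz": 0, "rx": 0, "ry": 0, "rz": 0, "gripper": 1},
  ],
)

```text
time_s: 6.05
ee_pos: [489.7, 253.7, 11.0]
ee_rot: [-180.0, 0.0, 43.8]
force: [0.4, 0.6, -0.1]
gripper_width: 19.8
gripper_force: 40.0
```

Gripped (19.8 mm). Now I'll lift it, turn to 87° before home, and stop off the ring's +y side to feel it.

Request:
send_rows(
  motion=[
    {"tx": 0, "ty": 0, "tz": -0.04, "rx": 0, "ry": 0, "rz": 0, "gripper": 1},
    {"tx": 0, "ty": 0, "tz": 0, "rx": 0, "ry": 0, "rz": -0.3004, "gripper": 1},
    {"tx": 0, "ty": 0, "tz": 0, "rx": 0, "ry": 0, "rz": -0.3004, "gripper": 1},
    {"tx": 0, "ty": 0, "tz": 0, "rx": 0, "ry": 0, "rz": -0.3004, "gripper": 1},
    {"tx": 0, "ty": 0, "tz": 0, "rx": 0, "ry": 0, "rz": -0.3004, "gripper": 1},
    {"tx": -0.0505, "ty": 0.0616, "tz": 0, "rx": 0, "ry": 0, "rz": 0, "gripper": 1},
    {"tx": -0.0505, "ty": 0.0616, "tz": 0, "rx": 0, "ry": 0, "rz": 0, "gripper": 1},
    {"tx": -0.0505, "ty": 0.0616, "tz": 0, "rx": 0, "ry": 0, "rz": 0, "gripper": 1},
    {"tx": -0.0505, "ty": 0.0616, "tz": 0, "rx": 0, "ry": 0, "rz": 0, "gripper": 1},
    {"tx": -0.0505, "ty": 0.0616, "tz": 0, "rx": 0, "ry": 0, "rz": 0, "gripper": 1},
    {"tx": 0, "ty": 0, "tz": 0.0388, "rx": 0, "ry": 0, "rz": 0, "gripper": 1},
    {"tx": 0, "ty": 0, "tz": 0, "rx": 0, "ry": 0, "rz": 0, "gripper": 1},
  ],
)

```text
time_s: 7.55
ee_pos: [618.8, 101.4, 10.6]
ee_rot: [-179.9, 0.0, 79.7]
force: [0.2, 0.4, -3.2]
gripper_width: 19.8
gripper_force: 40.0
```

```bash
cat > st.py <<'E'
from h import *
m=np.array([630.5,-35.3]);x=np.array([.9738,-.2275]);y=np.array([.2275,.9738])
F=[];
for i in range(1):
    s=env.state()
d=s["ee_pos"][:2]-m
print("track xy",(d@x).round(2),(d@y).round(2),"z",s["ee_pos"][2].round(2),"theta",(s["ee_rot"][2]-180+13.15).round(2),"F",(s["force"][:2]@x).round(2),(s["force"][:2]@y).round(2),s["force"][2].round(2),"T",s["torque"].round(3),"t",s["time_s"])
E
python3 - <<'E'
import st
from h import *
cv2.imwrite("pics/w4.png",np.vstack([cv2.resize(grab("scene")[180:300,220:380],(800,600),interpolation=cv2.INTER_CUBIC)]))
E
```

```text
track xy -42.53 130.41 z 10.57 theta -87.1 F 0.11 0.44 -3.22 T [ 0.017 -0.011 -0.039] t 7.55
```

View pics/w4.png

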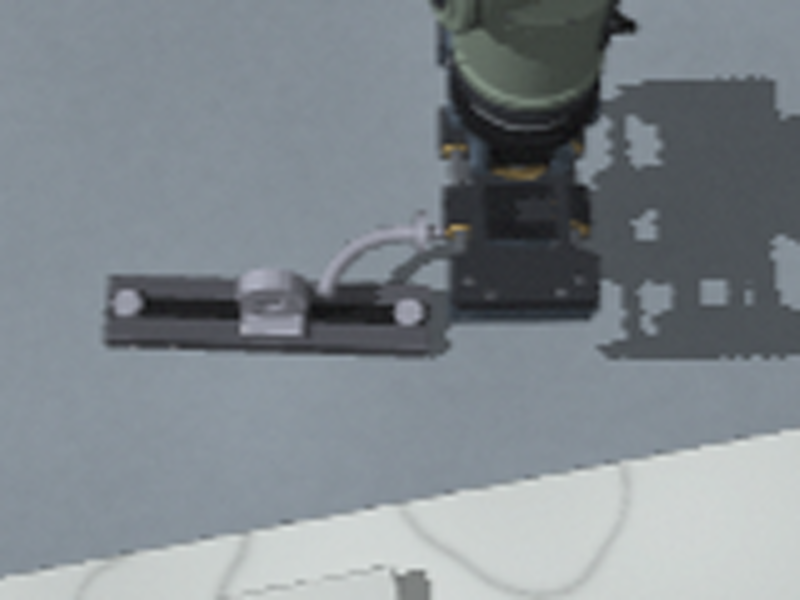

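Scene crop: the tip is at about (325,292), just to the +y side of the ring at (275,295). I'll creep toward the ring.

Request:
send_rows(
  motion=[
    {"tx": -0.002, "ty": -0.0001, "tz": 0, "rx": 0, "ry": 0, "rz": 0, "gripper": 1},
    {"tx": -0.002, "ty": -0.0001, "tz": 0, "rx": 0, "ry": 0, "rz": 0, "gripper": 1},
    {"tx": -0.001, "ty": -5e-05, "tz": 0, "rx": 0, "ry": 0, "rz": 0, "gripper": 1},
    {"tx": 0, "ty": 0, "tz": 0, "rx": 0, "ry": 0, "rz": 0, "gripper": 1},
  ],
)

```text
time_s: 8.1
ee_pos: [618.3, 99.8, 11.7]
ee_rot: [180.0, 0.0, 79.8]
force: [0.0, 0.0, -2.5]
gripper_width: 20.2
gripper_force: 40.0
```

Request:
send_rows(
  motion=[
    {"tx": -0.001, "ty": -5e-05, "tz": 0, "rx": 0, "ry": 0, "rz": 0, "gripper": 1},
    {"tx": -0.001, "ty": -5e-05, "tz": 0, "rx": 0, "ry": 0, "rz": 0, "gripper": 1},
    {"tx": 0, "ty": 0, "tz": 0, "rx": 0, "ry": 0, "rz": 0, "gripper": 1},
  ],
)

```text
time_s: 8.48
ee_pos: [618.2, 98.6, 11.6]
ee_rot: [180.0, 0.0, 79.8]
force: [-0.9, -1.0, -4.0]
gripper_width: 20.0
gripper_force: 40.0
```

```bash
python3 -c "import st"
```

```text
track xy -42.45 127.64 z 11.63 theta -87.05 F -0.63 -1.14 -4.0 T [-0.038 -0.118  0.021] t 8.475
```

Request:
send_rows(
  motion=[
    {"tx": -0.001, "ty": -5e-05, "tz": 0, "rx": 0, "ry": 0, "rz": 0, "gripper": 1},
    {"tx": -0.001, "ty": -5e-05, "tz": 0, "rx": 0, "ry": 0, "rz": 0, "gripper": 1},
    {"tx": 0, "ty": 0, "tz": 0, "rx": 0, "ry": 0, "rz": 0, "gripper": 1},
  ],
)

```text
time_s: 8.85
ee_pos: [618.0, 97.7, 11.6]
ee_rot: [180.0, 0.0, 79.8]
force: [-0.1, -0.1, -4.0]
gripper_width: 19.7
gripper_force: 40.0
```

Request:
send_rows(
  motion=[
    {"tx": -0.001, "ty": -5e-05, "tz": 0, "rx": 0, "ry": 0, "rz": 0, "gripper": 1},
    {"tx": -0.001, "ty": -5e-05, "tz": 0, "rx": 0, "ry": 0, "rz": 0, "gripper": 1},
    {"tx": 0, "ty": 0, "tz": 0, "rx": 0, "ry": 0, "rz": 0, "gripper": 1},
  ],
)

```text
time_s: 9.22
ee_pos: [617.7, 96.7, 11.6]
ee_rot: [180.0, 0.0, 79.8]
force: [-0.1, 0.9, -3.3]
gripper_width: 19.8
gripper_force: 40.0
```

Request:
send_rows(
  motion=[
    {"tx": -0.001, "ty": -5e-05, "tz": 0, "rx": 0, "ry": 0, "rz": 0, "gripper": 1},
    {"tx": 0, "ty": 0, "tz": 0, "rx": 0, "ry": 0, "rz": 0, "gripper": 1},
  ],
)

```text
time_s: 9.48
ee_pos: [617.6, 96.3, 11.6]
ee_rot: [180.0, 0.0, 79.8]
force: [0.4, -0.8, -3.0]
gripper_width: 19.8
gripper_force: 40.0
```

Request:
send_rows(
  motion=[
    {"tx": -0.001, "ty": -5e-05, "tz": 0, "rx": 0, "ry": 0, "rz": 0, "gripper": 1},
    {"tx": 0, "ty": 0, "tz": 0, "rx": 0, "ry": 0, "rz": 0, "gripper": 1},
  ],
)

```text
time_s: 9.72
ee_pos: [617.5, 95.8, 11.6]
ee_rot: [180.0, 0.0, 79.8]
force: [-0.8, 0.4, -3.2]
gripper_width: 20.1
gripper_force: 40.0
```

```bash
python3 -c "import st"
```

```text
track xy -42.45 124.69 z 11.63 theta -87.05 F -0.87 0.21 -3.25 T [-0.013 -0.053  0.005] t 9.725
```

Request:
send_rows(
  motion=[
    {"tx": -0.001, "ty": -5e-05, "tz": 0, "rx": 0, "ry": 0, "rz": 0, "gripper": 1},
    {"tx": 0, "ty": 0, "tz": 0, "rx": 0, "ry": 0, "rz": 0, "gripper": 1},
  ],
)

```text
time_s: 9.98
ee_pos: [617.5, 95.5, 11.7]
ee_rot: [180.0, -0.0, 79.8]
force: [0.5, 1.4, -2.9]
gripper_width: 19.5
gripper_force: 40.0
```

Request:
send_rows(
  motion=[
    {"tx": -0.001, "ty": -5e-05, "tz": 0, "rx": 0, "ry": 0, "rz": 0, "gripper": 1},
    {"tx": 0, "ty": 0, "tz": 0, "rx": 0, "ry": 0, "rz": 0, "gripper": 1},
  ],
)

```text
time_s: 10.22
ee_pos: [617.5, 95.3, 11.7]
ee_rot: [180.0, -0.0, 79.8]
force: [0.9, 3.4, -2.3]
gripper_width: 20.3
gripper_force: 40.0
```

Contact at block y ≈ 124.4, so the ring is 0.9 mm to the -y side of the visual estimate. I'll back off and line up with the hole.

Request:
send_rows(
  motion=[
    {"tx": 0.012, "ty": 0.0006, "tz": 0, "rx": 0, "ry": 0, "rz": 0, "gripper": 1},
    {"tx": 0.0026, "ty": -0.0499, "tz": 0, "rx": 0, "ry": 0, "rz": 0, "gripper": 1},
    {"tx": 0, "ty": 0, "tz": 0, "rx": 0, "ry": 0, "rz": 0, "gripper": 1},
    {"tx": -0.0281, "ty": -0.0015, "tz": 0, "rx": 0, "ry": 0, "rz": 0, "gripper": 1},
    {"tx": -0.028, "ty": -0.0014, "tz": 0, "rx": 0, "ry": 0, "rz": 0, "gripper": 1},
    {"tx": 0, "ty": 0, "tz": 0, "rx": 0, "ry": 0, "rz": 0, "gripper": 1},
    {"tx": -0.0008, "ty": 0.015, "tz": 0, "rx": 0, "ry": 0, "rz": 0, "gripper": 1},
    {"tx": -0.0007, "ty": 0.015, "tz": 0, "rx": 0, "ry": 0, "rz": 0, "gripper": 1},
    {"tx": 0, "ty": 0, "tz": 0, "rx": 0, "ry": 0, "rz": 0, "gripper": 1},
    {"tx": 0, "ty": 0, "tz": 0, "rx": 0, "ry": 0, "rz": 0, "gripper": 1},
  ],
)

```text
time_s: 11.48
ee_pos: [602.4, 75.8, 11.4]
ee_rot: [-180.0, 0.0, 79.8]
force: [-0.8, -0.3, -2.4]
gripper_width: 20.3
gripper_force: 40.0
```

Run:
```python
import st
from h import *
cv2.imwrite("pics/w5.png",cv2.resize(grab("scene")[210:270,235:315],(800,600),interpolation=cv2.INTER_CUBIC))
```

```text
track xy -52.62 101.82 z 11.44 theta -87.03 F -0.7 -0.48 -2.42 T [ 0.004 -0.039 -0.046] t 11.475
```

View pics/w5.png

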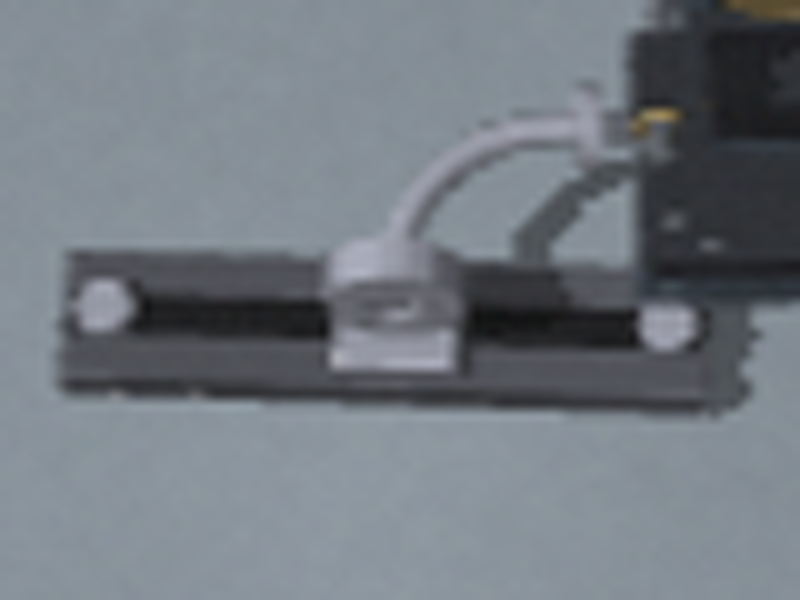

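The tip disappears behind the ring's middle at about (395,235), in line with the hole. I'll advance gently.

Request:
send_rows(
  motion=[
    {"tx": -0.0001, "ty": 0.002, "tz": 0, "rx": 0, "ry": 0, "rz": 0, "gripper": 1},
    {"tx": -0.0001, "ty": 0.003, "tz": 0, "rx": 0, "ry": 0, "rz": 0, "gripper": 1},
    {"tx": -0.0002, "ty": 0.0044, "tz": 0, "rx": 0, "ry": 0, "rz": 0, "gripper": 1},
    {"tx": 0, "ty": 0, "tz": 0, "rx": 0, "ry": 0, "rz": 0, "gripper": 1},
  ],
)

```text
time_s: 12.02
ee_pos: [607.5, 74.6, 11.7]
ee_rot: [180.0, 0.0, 79.8]
force: [-0.2, 0.3, -2.2]
gripper_width: 19.7
gripper_force: 40.0
```

Request:
send_rows(
  motion=[
    {"tx": -0.0041, "ty": -0.0048, "tz": 0, "rx": 0, "ry": 0, "rz": -0.0833, "gripper": 1},
    {"tx": -0.0041, "ty": -0.0048, "tz": 0, "rx": 0, "ry": 0, "rz": -0.0833, "gripper": 1},
    {"tx": 0, "ty": 0, "tz": 0, "rx": 0, "ry": 0, "rz": 0, "gripper": 1},
  ],
)

```text
time_s: 12.4
ee_pos: [601.6, 71.2, 11.6]
ee_rot: [-180.0, 0.0, 84.8]
force: [0.4, 0.2, -3.6]
gripper_width: 19.6
gripper_force: 40.0
```

```bash
cat >> st.py <<'E'
th=np.radians(s["ee_rot"][2]-180+13.15);c=np.array([np.cos(th)*57-np.sin(th)*45,np.sin(th)*57+np.cos(th)*45])
print("C",(d@x+c[0]).round(2),(d@y+c[1]).round(2))
E
python3 -c "import st"
```

```text
track xy -52.41 97.13 z 11.62 theta -82.08 F 0.38 0.27 -3.58 T [-0.035 -0.087 -0.01 ] t 12.4
C 0.01 46.87
```

Request:
send_rows(
  motion=[
    {"tx": -0.00403, "ty": -0.00489, "tz": 0, "rx": 0, "ry": 0, "rz": -0.08333, "gripper": 1},
    {"tx": -0.00403, "ty": -0.00489, "tz": 0, "rx": 0, "ry": 0, "rz": -0.08333, "gripper": 1},
    {"tx": -0.00403, "ty": -0.00489, "tz": 0, "rx": 0, "ry": 0, "rz": -0.08333, "gripper": 1},
    {"tx": -0.00403, "ty": -0.00489, "tz": 0, "rx": 0, "ry": 0, "rz": -0.08333, "gripper": 1},
    {"tx": 0, "ty": 0, "tz": 0, "rx": 0, "ry": 0, "rz": 0, "gripper": 1},
  ],
)

```text
time_s: 13.02
ee_pos: [591.8, 63.5, 11.7]
ee_rot: [180.0, 0.0, 94.7]
force: [-0.9, -0.3, -3.1]
gripper_width: 19.3
gripper_force: 40.0
```

```bash
python3 -c "import st"
```

```text
track xy -60.13 87.4 z 11.68 theta -72.12 F -0.82 -0.46 -3.08 T [ 0.036 -0.119 -0.009] t 13.025
C 0.2 46.97
```

Request:
send_rows(
  motion=[
    {"tx": -0.00403, "ty": -0.00489, "tz": 0, "rx": 0, "ry": 0, "rz": -0.08333, "gripper": 1},
    {"tx": -0.00403, "ty": -0.00489, "tz": 0, "rx": 0, "ry": 0, "rz": -0.08333, "gripper": 1},
    {"tx": -0.00403, "ty": -0.00489, "tz": 0, "rx": 0, "ry": 0, "rz": -0.08333, "gripper": 1},
    {"tx": -0.00403, "ty": -0.00489, "tz": 0, "rx": 0, "ry": 0, "rz": -0.08333, "gripper": 1},
    {"tx": 0, "ty": 0, "tz": 0, "rx": 0, "ry": 0, "rz": 0, "gripper": 1},
  ],
)

```text
time_s: 13.65
ee_pos: [583.4, 54.1, 11.6]
ee_rot: [180.0, 0.0, 104.7]
force: [0.8, -1.0, -2.2]
gripper_width: 19.7
gripper_force: 40.0
```

Request:
send_rows(
  motion=[
    {"tx": -0.00403, "ty": -0.00489, "tz": 0, "rx": 0, "ry": 0, "rz": -0.08333, "gripper": 1},
    {"tx": -0.00403, "ty": -0.00489, "tz": 0, "rx": 0, "ry": 0, "rz": -0.08333, "gripper": 1},
    {"tx": -0.00403, "ty": -0.00489, "tz": 0, "rx": 0, "ry": 0, "rz": -0.08333, "gripper": 1},
    {"tx": -0.00403, "ty": -0.00489, "tz": 0, "rx": 0, "ry": 0, "rz": -0.08333, "gripper": 1},
    {"tx": 0, "ty": 0, "tz": 0, "rx": 0, "ry": 0, "rz": 0, "gripper": 1},
  ],
)

```text
time_s: 14.28
ee_pos: [576.8, 43.4, 11.7]
ee_rot: [180.0, 0.0, 114.7]
force: [-0.3, -0.4, -2.1]
gripper_width: 19.8
gripper_force: 40.0
```

```bash
python3 -c "import st"
```

```text
track xy -70.16 64.42 z 11.68 theta -52.15 F -0.2 -0.47 -2.12 T [ 0.076 -0.098  0.017] t 14.275
C 0.35 47.03
```

No contact forces so far; carrying on with the arc.

Request:
send_rows(
  motion=[
    {"tx": -0.00403, "ty": -0.00489, "tz": 0, "rx": 0, "ry": 0, "rz": -0.08333, "gripper": 1},
    {"tx": -0.00403, "ty": -0.00489, "tz": 0, "rx": 0, "ry": 0, "rz": -0.08333, "gripper": 1},
    {"tx": -0.00403, "ty": -0.00489, "tz": 0, "rx": 0, "ry": 0, "rz": -0.08333, "gripper": 1},
    {"tx": -0.00403, "ty": -0.00489, "tz": 0, "rx": 0, "ry": 0, "rz": -0.08333, "gripper": 1},
    {"tx": 0, "ty": 0, "tz": 0, "rx": 0, "ry": 0, "rz": 0, "gripper": 1},
  ],
)

```text
time_s: 14.9
ee_pos: [572.1, 31.7, 11.7]
ee_rot: [180.0, 0.0, 124.7]
force: [-0.7, -0.1, -2.3]
gripper_width: 19.9
gripper_force: 40.0
```

Request:
send_rows(
  motion=[
    {"tx": -0.00403, "ty": -0.00489, "tz": 0, "rx": 0, "ry": 0, "rz": -0.08333, "gripper": 1},
    {"tx": 0, "ty": 0, "tz": 0, "rx": 0, "ry": 0, "rz": 0, "gripper": 1},
    {"tx": -0.00403, "ty": -0.00489, "tz": 0, "rx": 0, "ry": 0, "rz": -0.08333, "gripper": 1},
    {"tx": -0.00403, "ty": -0.00489, "tz": 0, "rx": 0, "ry": 0, "rz": -0.08333, "gripper": 1},
    {"tx": -0.00403, "ty": -0.00489, "tz": 0, "rx": 0, "ry": 0, "rz": -0.08333, "gripper": 1},
    {"tx": 0, "ty": 0, "tz": 0, "rx": 0, "ry": 0, "rz": 0, "gripper": 1},
  ],
)

```text
time_s: 15.65
ee_pos: [569.4, 19.3, 11.6]
ee_rot: [180.0, 0.0, 134.7]
force: [0.5, 0.4, -3.0]
gripper_width: 19.7
gripper_force: 40.0
```

```bash
python3 -c "import st"
```

```text
track xy -71.9 39.26 z 11.64 theta -32.16 F 0.44 0.46 -2.97 T [ 0.052 -0.103  0.033] t 15.65
C 0.3 47.01
```

Request:
send_rows(
  motion=[
    {"tx": -0.00403, "ty": -0.00489, "tz": 0, "rx": 0, "ry": 0, "rz": -0.08333, "gripper": 1},
    {"tx": -0.00403, "ty": -0.00489, "tz": 0, "rx": 0, "ry": 0, "rz": -0.08333, "gripper": 1},
    {"tx": -0.00403, "ty": -0.00489, "tz": 0, "rx": 0, "ry": 0, "rz": -0.08333, "gripper": 1},
    {"tx": -0.00403, "ty": -0.00489, "tz": 0, "rx": 0, "ry": 0, "rz": -0.08333, "gripper": 1},
    {"tx": 0, "ty": 0, "tz": 0, "rx": 0, "ry": 0, "rz": 0, "gripper": 1},
  ],
)

```text
time_s: 16.27
ee_pos: [569.0, 6.7, 11.6]
ee_rot: [180.0, 0.0, 144.7]
force: [0.3, 0.5, -2.9]
gripper_width: 19.9
gripper_force: 40.0
```

Request:
send_rows(
  motion=[
    {"tx": -0.00403, "ty": -0.00489, "tz": 0, "rx": 0, "ry": 0, "rz": -0.08333, "gripper": 1},
    {"tx": -0.00403, "ty": -0.00489, "tz": 0, "rx": 0, "ry": 0, "rz": -0.08333, "gripper": 1},
    {"tx": -0.00403, "ty": -0.00489, "tz": 0, "rx": 0, "ry": 0, "rz": -0.08333, "gripper": 1},
    {"tx": -0.00403, "ty": -0.00489, "tz": 0, "rx": 0, "ry": 0, "rz": -0.08333, "gripper": 1},
    {"tx": 0, "ty": 0, "tz": 0, "rx": 0, "ry": 0, "rz": 0, "gripper": 1},
  ],
)

```text
time_s: 16.9
ee_pos: [570.8, -5.8, 11.7]
ee_rot: [180.0, 0.0, 154.7]
force: [-0.4, -0.1, -2.9]
gripper_width: 20.1
gripper_force: 40.0
```

```bash
python3 -c "import st"
```

```text
track xy -64.87 15.1 z 11.65 theta -12.16 F -0.4 -0.22 -2.86 T [ 0.106 -0.124  0.015] t 16.9
C 0.33 47.08
```

Request:
send_rows(
  motion=[
    {"tx": -0.00353, "ty": -0.00489, "tz": 0, "rx": 0, "ry": 0, "rz": -0.08333, "gripper": 1},
    {"tx": -0.00353, "ty": -0.00489, "tz": 0, "rx": 0, "ry": 0, "rz": -0.08333, "gripper": 1},
    {"tx": -0.00353, "ty": -0.00489, "tz": 0, "rx": 0, "ry": 0, "rz": -0.08333, "gripper": 1},
    {"tx": -0.00353, "ty": -0.00489, "tz": 0, "rx": 0, "ry": 0, "rz": -0.08333, "gripper": 1},
    {"tx": 0, "ty": 0, "tz": 0, "rx": 0, "ry": 0, "rz": 0, "gripper": 1},
  ],
)

```text
time_s: 17.52
ee_pos: [573.7, -17.5, 11.7]
ee_rot: [180.0, 0.0, 164.7]
force: [-0.6, 0.5, -3.2]
gripper_width: 19.9
gripper_force: 40.0
```

Request:
send_rows(
  motion=[
    {"tx": -0.0035, "ty": -0.0042, "tz": 0, "rx": 0, "ry": 0, "rz": -0.0717, "gripper": 1},
    {"tx": 0, "ty": 0, "tz": 0, "rx": 0, "ry": 0, "rz": 0, "gripper": 1},
    {"tx": 0, "ty": 0, "tz": 0, "rx": 0, "ry": 0, "rz": 0, "gripper": 1},
  ],
)

```text
time_s: 17.9
ee_pos: [574.7, -19.9, 11.6]
ee_rot: [180.0, -0.0, 166.9]
force: [0.8, -0.6, -2.6]
gripper_width: 20.0
gripper_force: 40.0
```

```bash
python3 -c "import st"
```

```text
track xy -57.88 2.29 z 11.63 theta 0.04 F 0.87 -0.39 -2.61 T [ 0.104 -0.082 -0.024] t 17.9
C -0.91 47.32
```

Request:
send_rows(
  motion=[
    {"tx": -0.001, "ty": 0, "tz": 0, "rx": 0, "ry": 0, "rz": 0, "gripper": 1},
    {"tx": 0, "ty": 0, "tz": 0, "rx": 0, "ry": 0, "rz": 0, "gripper": 1},
  ],
)

```text
time_s: 18.15
ee_pos: [575.3, -20.2, 11.7]
ee_rot: [-180.0, 0.0, 166.9]
force: [0.0, 1.2, -3.3]
gripper_width: 20.1
gripper_force: 40.0
```

Request:
send_rows(
  motion=[
    {"tx": -0.0006, "ty": 0, "tz": 0, "rx": 0, "ry": 0, "rz": 0, "gripper": 1},
    {"tx": 0, "ty": 0, "tz": 0, "rx": 0, "ry": 0, "rz": 0, "gripper": 1},
  ],
)

```text
time_s: 18.4
ee_pos: [575.6, -20.3, 11.6]
ee_rot: [-180.0, 0.0, 166.9]
force: [0.8, 0.1, -3.5]
gripper_width: 19.8
gripper_force: 40.0
```

Request:
send_rows(
  motion=[
    {"tx": -0.0004, "ty": 0, "tz": 0, "rx": 0, "ry": 0, "rz": 0, "gripper": 1},
    {"tx": 0, "ty": 0, "tz": 0, "rx": 0, "ry": 0, "rz": 0, "gripper": 1},
  ],
)

```text
time_s: 18.65
ee_pos: [575.7, -20.4, 11.6]
ee_rot: [-180.0, 0.0, 167.0]
force: [0.1, 0.5, -1.7]
gripper_width: 19.9
gripper_force: 40.0
```

```bash
python3 -c "import st"
```

```text
track xy -56.72 2.09 z 11.63 theta 0.1 F 0.03 0.54 -1.65 T [ 0.106 -0.112  0.019] t 18.65
C 0.2 47.19
```

Request:
send_rows(
  motion=[
    {"tx": -0.0006, "ty": 0, "tz": 0, "rx": 0, "ry": 0, "rz": 0, "gripper": 1},
    {"tx": 0, "ty": 0, "tz": 0, "rx": 0, "ry": 0, "rz": 0, "gripper": 1},
  ],
)

```text
time_s: 18.9
ee_pos: [576.0, -20.4, 11.6]
ee_rot: [-180.0, -0.0, 167.0]
force: [0.2, 1.0, -3.2]
gripper_width: 19.8
gripper_force: 40.0
```

Request:
send_rows(
  motion=[
    {"tx": -0.0006, "ty": 0, "tz": 0, "rx": 0, "ry": 0, "rz": 0, "gripper": 1},
    {"tx": 0, "ty": 0, "tz": 0, "rx": 0, "ry": 0, "rz": 0, "gripper": 1},
  ],
)

```text
time_s: 19.15
ee_pos: [576.0, -20.4, 11.6]
ee_rot: [-180.0, -0.0, 167.0]
force: [-1.8, 0.1, -2.6]
gripper_width: 20.0
gripper_force: 40.0
```

Request:
send_rows(
  motion=[
    {"tx": -0.0006, "ty": 0, "tz": 0, "rx": 0, "ry": 0, "rz": 0, "gripper": 1},
    {"tx": 0, "ty": 0, "tz": 0, "rx": 0, "ry": 0, "rz": 0, "gripper": 1},
  ],
)

```text
time_s: 19.4
ee_pos: [576.0, -20.4, 11.6]
ee_rot: [-180.0, -0.1, 166.9]
force: [-3.1, 0.6, -0.3]
gripper_width: 19.8
gripper_force: 40.0
```

Contact reached; building up the press.

Request:
send_rows(
  motion=[
    {"tx": -0.0008, "ty": 0, "tz": 0, "rx": 0, "ry": 0, "rz": 0, "gripper": 1},
    {"tx": 0, "ty": 0, "tz": 0, "rx": 0, "ry": 0, "rz": 0, "gripper": 1},
  ],
)

```text
time_s: 19.65
ee_pos: [576.0, -20.4, 11.5]
ee_rot: [-180.0, -0.1, 166.9]
force: [-4.8, 0.7, 1.2]
gripper_width: 19.9
gripper_force: 40.0
```

Request:
send_rows(
  motion=[
    {"tx": -0.0006, "ty": 0, "tz": 0, "rx": 0, "ry": 0, "rz": 0, "gripper": 1},
    {"tx": 0, "ty": 0, "tz": 0, "rx": 0, "ry": 0, "rz": 0, "gripper": 1},
  ],
)

```text
time_s: 19.9
ee_pos: [575.9, -20.4, 11.6]
ee_rot: [-180.0, -0.2, 166.9]
force: [-6.4, 1.7, 2.2]
gripper_width: 20.0
gripper_force: 40.0
```

```bash
python3 -c "import st"
```

```text
track xy -56.52 2.07 z 11.56 theta 0.1 F -6.65 0.2 2.2 T [ 0.277  0.574 -0.018] t 19.9
C 0.4 47.16
```

Request:
send_rows(
  motion=[
    {"tx": -0.0008, "ty": 0, "tz": 0, "rx": 0, "ry": 0, "rz": 0, "gripper": 1},
    {"tx": 0, "ty": 0, "tz": 0, "rx": 0, "ry": 0, "rz": 0, "gripper": 1},
  ],
)

```text
time_s: 20.15
ee_pos: [575.9, -20.4, 11.5]
ee_rot: [-180.0, -0.2, 166.9]
force: [-6.8, 2.1, 2.1]
gripper_width: 19.9
gripper_force: 40.0
```

Request:
send_rows(
  motion=[
    {"tx": -0.0006, "ty": 0, "tz": 0, "rx": 0, "ry": 0, "rz": 0, "gripper": 1},
    {"tx": 0, "ty": 0, "tz": 0, "rx": 0, "ry": 0, "rz": 0, "gripper": 1},
  ],
)

```text
time_s: 20.4
ee_pos: [575.9, -20.4, 11.6]
ee_rot: [-180.0, -0.2, 166.9]
force: [-7.0, 2.1, 2.1]
gripper_width: 19.8
gripper_force: 40.0
```

```bash
python3 -c "import st"
```

```text
track xy -56.54 2.05 z 11.56 theta 0.09 F -7.28 0.5 2.12 T [ 0.408  0.813 -0.042] t 20.4
C 0.39 47.14
```

Request:
send_rows(
  motion=[
    {"tx": -0.0006, "ty": 0, "tz": 0, "rx": 0, "ry": 0, "rz": 0, "gripper": 1},
    {"tx": 0, "ty": 0, "tz": 0, "rx": 0, "ry": 0, "rz": 0, "gripper": 1},
    {"tx": 0, "ty": 0, "tz": 0, "rx": 0, "ry": 0, "rz": 0, "gripper": 1},
    {"tx": 0, "ty": 0, "tz": 0, "rx": 0, "ry": 0, "rz": 0, "gripper": 1},
  ],
)

```text
time_s: 20.9
ee_pos: [575.9, -20.4, 11.6]
ee_rot: [-180.0, -0.3, 166.9]
force: [-8.5, 2.5, 3.2]
gripper_width: 19.6
gripper_force: 40.0
```

```bash
python3 -c "import st"
```

```text
track xy -56.54 2.05 z 11.57 theta 0.09 F -8.83 0.49 3.18 T [0.323 0.884 0.015] t 20.9
C 0.38 47.15
```

One more small push to about 10 N, then hold for a second.

Request:
send_rows(
  motion=[
    {"tx": -0.0006, "ty": 0, "tz": 0, "rx": 0, "ry": 0, "rz": 0, "gripper": 1},
    {"tx": 0, "ty": 0, "tz": 0, "rx": 0, "ry": 0, "rz": 0, "gripper": 1},
    {"tx": 0, "ty": 0, "tz": 0, "rx": 0, "ry": 0, "rz": 0, "gripper": 1},
  ],
)

```text
time_s: 21.28
ee_pos: [575.9, -20.4, 11.6]
ee_rot: [-180.0, -0.3, 166.9]
force: [-9.0, 3.2, 3.5]
gripper_width: 20.2
gripper_force: 40.0
```

```bash
python3 -c "import st"
```

```text
track xy -56.51 2.06 z 11.56 theta 0.1 F -9.46 1.09 3.54 T [ 0.411  0.939 -0.006] t 21.275
C 0.41 47.15
```

Request:
send_rows(
  motion=[
    {"tx": 0, "ty": 0, "tz": 0, "rx": 0, "ry": 0, "rz": 0, "gripper": 1},
    {"tx": 0, "ty": 0, "tz": 0, "rx": 0, "ry": 0, "rz": 0, "gripper": 1},
    {"tx": 0, "ty": 0, "tz": 0, "rx": 0, "ry": 0, "rz": 0, "gripper": 1},
    {"tx": 0, "ty": 0, "tz": 0, "rx": 0, "ry": 0, "rz": 0, "gripper": 1},
    {"tx": 0, "ty": 0, "tz": 0, "rx": 0, "ry": 0, "rz": 0, "gripper": 1},
    {"tx": 0, "ty": 0, "tz": 0, "rx": 0, "ry": 0, "rz": 0, "gripper": 1},
    {"tx": 0, "ty": 0, "tz": 0, "rx": 0, "ry": 0, "rz": 0, "gripper": 1},
    {"tx": 0, "ty": 0, "tz": 0, "rx": 0, "ry": 0, "rz": 0, "gripper": 1},
  ],
)

```text
time_s: 22.28
ee_pos: [575.9, -20.5, 11.5]
ee_rot: [-180.0, -0.3, 166.9]
force: [-8.3, 3.2, 3.3]
gripper_width: 19.9
gripper_force: 40.0
```

Run:
```python
import st
from h import *
cv2.imwrite("pics/w6.png",cv2.resize(grab("scene")[210:270,235:315],(800,600),interpolation=cv2.INTER_CUBIC))
```

```text
track xy -56.54 2.04 z 11.55 theta 0.09 F -8.84 1.17 3.31 T [ 0.453  0.995 -0.047] t 22.275
C 0.39 47.13
```

View pics/w6.png

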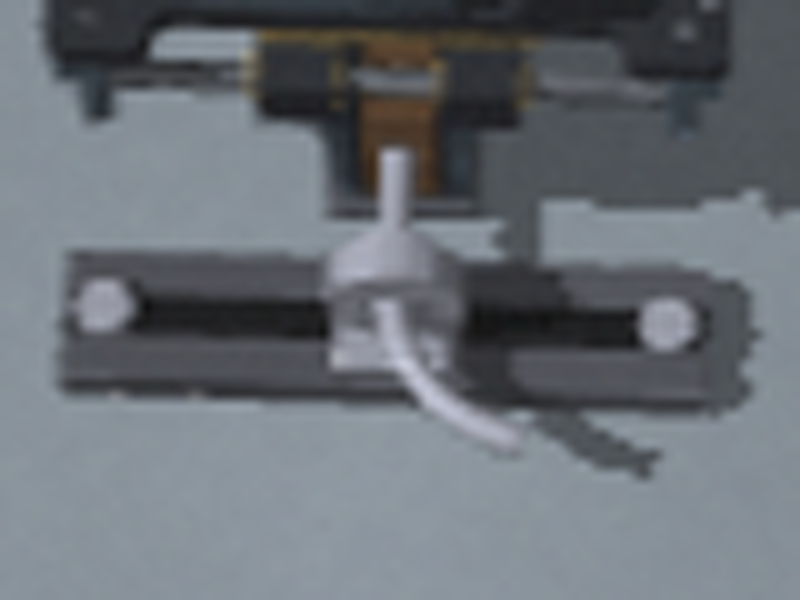

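The collar is home in the hole: the bar comes out of the ring at about (385,305) and curls to +y. To be sure it's over 6 N I'll ease off the vertical load and press slightly more.

Request:
send_rows(
  motion=[
    {"tx": -0.0006, "ty": 0, "tz": -0.001, "rx": 0, "ry": 0, "rz": 0, "gripper": 1},
    {"tx": -0.0006, "ty": 0, "tz": 0, "rx": 0, "ry": 0, "rz": 0, "gripper": 1},
    {"tx": 0, "ty": 0, "tz": 0, "rx": 0, "ry": 0, "rz": 0, "gripper": 1},
  ],
)

```text
time_s: 22.7
ee_pos: [575.8, -20.4, 11.6]
ee_rot: [-180.0, -0.4, 166.9]
force: [-10.1, 3.5, 2.5]
gripper_width: 20.1
gripper_force: 40.0
```

```bash
python3 -c "import st"
```

```text
track xy -56.61 2.03 z 11.63 theta 0.09 F -10.66 1.06 2.46 T [ 0.504  1.114 -0.026] t 22.7
C 0.32 47.12
```

Request:
send_rows(
  motion=[
    {"tx": -0.001, "ty": 0, "tz": -0.0006, "rx": 0, "ry": 0, "rz": 0, "gripper": 1},
    {"tx": 0, "ty": 0, "tz": 0, "rx": 0, "ry": 0, "rz": 0, "gripper": 1},
    {"tx": 0, "ty": 0, "tz": 0, "rx": 0, "ry": 0, "rz": 0, "gripper": 1},
    {"tx": 0, "ty": 0, "tz": 0, "rx": 0, "ry": 0, "rz": 0, "gripper": 1},
    {"tx": 0, "ty": 0, "tz": 0, "rx": 0, "ry": 0, "rz": 0, "gripper": 1},
    {"tx": 0, "ty": 0, "tz": 0, "rx": 0, "ry": 0, "rz": 0, "gripper": 1},
    {"tx": 0, "ty": 0, "tz": 0, "rx": 0, "ry": 0, "rz": 0, "gripper": 1},
    {"tx": 0, "ty": 0, "tz": 0, "rx": 0, "ry": 0, "rz": 0, "gripper": 1},
    {"tx": 0, "ty": 0, "tz": 0, "rx": 0, "ry": 0, "rz": 0, "gripper": 1},
  ],
)

```text
time_s: 23.82
ee_pos: [575.8, -20.4, 11.7]
ee_rot: [-180.0, -0.5, 166.9]
force: [-9.6, 2.0, 0.8]
gripper_width: 20.3
gripper_force: 40.0
```

```bash
python3 -c "import st"
```

```text
track xy -56.61 2.03 z 11.7 theta 0.09 F -9.77 -0.18 0.8 T [0.605 1.157 0.035] t 23.825
C 0.32 47.12
```

Request:
send_rows(
  motion=[
    {"tx": 0.002, "ty": 0, "tz": 0.001, "rx": 0, "ry": 0, "rz": 0, "gripper": 1},
    {"tx": 0.002, "ty": 0, "tz": 0.001, "rx": 0, "ry": 0, "rz": 0, "gripper": 1},
    {"tx": 0, "ty": 0, "tz": 0, "rx": 0, "ry": 0, "rz": 0, "gripper": 1},
    {"tx": 0, "ty": 0, "tz": 0, "rx": 0, "ry": 0, "rz": 0, "gripper": 1},
  ],
)

```text
time_s: 24.32
ee_pos: [575.9, -20.5, 11.3]
ee_rot: [-180.0, -0.2, 166.9]
force: [-6.3, 1.8, 0.8]
gripper_width: 19.2
gripper_force: 40.0
```

```bash
python3 -c "import st"
```

```text
track xy -56.54 2.03 z 11.26 theta 0.1 F -6.51 0.35 0.79 T [ 0.316  0.693 -0.075] t 24.325
C 0.39 47.12
```

Request:
send_rows(
  motion=[
    {"tx": 0.002, "ty": 0, "tz": 0, "rx": 0, "ry": 0, "rz": 0, "gripper": 1},
    {"tx": 0.001, "ty": 0, "tz": 0, "rx": 0, "ry": 0, "rz": 0, "gripper": 1},
    {"tx": 0, "ty": 0, "tz": 0, "rx": 0, "ry": 0, "rz": 0, "gripper": 1},
    {"tx": 0, "ty": 0, "tz": 0, "rx": 0, "ry": 0, "rz": 0, "gripper": 1},
  ],
)

```text
time_s: 24.82
ee_pos: [576.0, -20.5, 11.2]
ee_rot: [-180.0, -0.0, 166.9]
force: [-3.1, -0.3, -3.1]
gripper_width: 20.0
gripper_force: 40.0
```

```bash
python3 -c "import st"
```

```text
track xy -56.5 2.04 z 11.19 theta 0.1 F -2.99 -1.04 -3.08 T [0.204 0.456 0.022] t 24.825
C 0.42 47.14
```

Request:
send_rows(
  motion=[
    {"tx": 0.001, "ty": 0, "tz": 0.0006, "rx": 0, "ry": 0, "rz": 0, "gripper": 1},
    {"tx": 0, "ty": 0, "tz": 0.0006, "rx": 0, "ry": 0, "rz": 0, "gripper": 1},
    {"tx": 0, "ty": 0, "tz": 0, "rx": 0, "ry": 0, "rz": 0, "gripper": 1},
    {"tx": 0, "ty": 0, "tz": 0, "rx": 0, "ry": 0, "rz": 0, "gripper": 1},
  ],
)

```text
time_s: 25.32
ee_pos: [576.0, -20.4, 11.1]
ee_rot: [-180.0, 0.0, 167.0]
force: [-3.4, -0.7, -1.3]
gripper_width: 19.8
gripper_force: 40.0
```

```bash
python3 -c "import st"
```

```text
track xy -56.46 2.06 z 11.06 theta 0.11 F -3.12 -1.42 -1.27 T [-0.002  0.325 -0.042] t 25.325
C 0.45 47.17
```

Request:
send_rows(
  motion=[
    {"tx": 0.0006, "ty": 0, "tz": 0.0004, "rx": 0, "ry": 0, "rz": 0, "gripper": 1},
    {"tx": 0, "ty": 0, "tz": 0, "rx": 0, "ry": 0, "rz": 0, "gripper": -1},
    {"tx": 0, "ty": 0, "tz": 0, "rx": 0, "ry": 0, "rz": 0, "gripper": -1},
    {"tx": 0, "ty": 0, "tz": 0, "rx": 0, "ry": 0, "rz": 0, "gripper": -1},
    {"tx": 0, "ty": 0, "tz": 0, "rx": 0, "ry": 0, "rz": 0, "gripper": -1},
    {"tx": 0, "ty": 0, "tz": 0, "rx": 0, "ry": 0, "rz": 0, "gripper": -1},
    {"tx": 0, "ty": 0, "tz": 0, "rx": 0, "ry": 0, "rz": 0, "gripper": -1},
    {"tx": 0, "ty": 0, "tz": 0, "rx": 0, "ry": 0, "rz": 0, "gripper": -1},
  ],
)

```text
time_s: 26.32
ee_pos: [575.4, -20.3, 10.6]
ee_rot: [-180.0, 0.0, 167.0]
force: [0.6, 0.1, 0.3]
gripper_width: 87.3
gripper_force: 0.0
```

```bash
python3 -c "import st"
```

```text
track xy -57.04 2.09 z 10.63 theta 0.1 F 0.59 0.24 0.32 T [ 0.055 -0.158  0.047] t 26.325
C -0.12 47.19
```

Request:
send_rows(
  motion=[
    {"tx": 0, "ty": 0, "tz": -0.02, "rx": 0, "ry": 0, "rz": 0, "gripper": -1},
    {"tx": 0, "ty": 0, "tz": -0.04, "rx": 0, "ry": 0, "rz": 0, "gripper": -1},
    {"tx": 0, "ty": 0, "tz": -0.08, "rx": 0, "ry": 0, "rz": 0, "gripper": -1},
    {"tx": 0, "ty": 0, "tz": -0.08, "rx": 0, "ry": 0, "rz": 0, "gripper": -1},
    {"tx": 0.1, "ty": 0, "tz": -0.06, "rx": 0, "ry": 0, "rz": 0, "gripper": -1},
    {"tx": 0.1, "ty": 0, "tz": -0.06, "rx": 0, "ry": 0, "rz": 0, "gripper": -1},
    {"tx": 0, "ty": 0, "tz": 0, "rx": 0, "ry": 0, "rz": 0, "gripper": -1},
  ],
)

```text
time_s: 27.2
ee_pos: [476.6, 2.8, 183.7]
ee_rot: [179.9, 0.3, 167.0]
force: [0.9, 0.1, 0.5]
gripper_width: 91.4
gripper_force: 0.0
```

Run:
```python
import st
from h import *
a=cv2.resize(grab("scene")[200:270,235:315],(640,560),interpolation=cv2.INTER_CUBIC)
cv2.imwrite("pics/w7.png",a)
```

```text
track xy -158.57 2.07 z 183.71 theta 0.15 F 0.87 0.26 0.55 T [ 0.09  -0.188  0.049] t 27.2
C -101.69 47.21
```

View pics/w7.png

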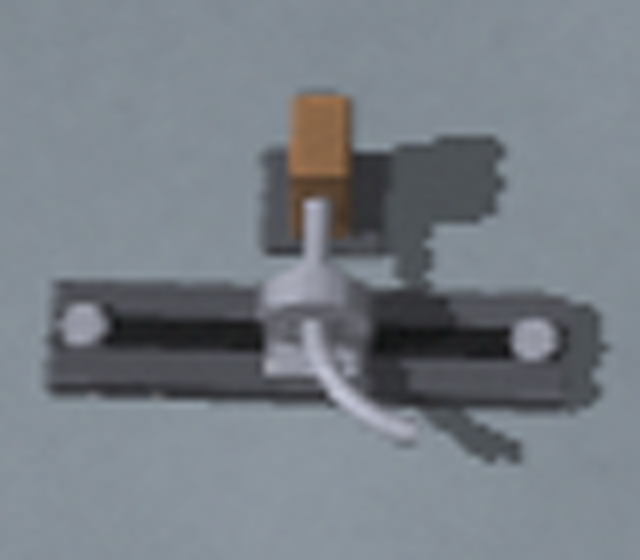

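The hook stands upright with its bar through the ring at about (315,325) and the block at about (322,165). The arm is clear, so I'm handing it in.

```bash
python3 -c "
from workcell import env
print(env.job_done())"
```

```text
the job is handed in; nothing more can be done
None
```

I handed the job in at about 27 s of the 69 s allowed: the hook is threaded through the ring with the collar home, pressed at about 10 N by the wrist sensor for over a second, then released standing upright, with the arm clear and the bystanders not touched; the hand-in returned no verdict.

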